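Index the hall caddy, close the coin pot and lift off its dust cover

TASK

Turn the rotary caddy on the hall table counter-clockwise (seen from above) by one click and no further, so that its open coin pot comes to the front tongue. Then gently lower the nested pair of lids together onto that pot (the pair is carried by the inner lid's knob) and lift the outer lid, the dust cover, off alone by its collar, leaving the inner coin lid seated undisturbed on the pot. Finish while still holding the cover in the gripper, roughly level, a good 2 cm clear above the tip of the inner lid's knob, and leave the other things on the table where they are.

Things in the scene. Friction and masses are not known exactly. Their poses are not given: they have to be found in the camera images.
- caddy (a joint): Angle of the turning plate, rad: near 0 (the starting click) at the start, growing counter-clockwise seen from above. Spring detents (clicks) every 1.047 rad (60 degrees); about 0.12 N m is needed to leave a click. Past the midpoint between two clicks it springs to the next one and rests within 0.02 rad of it.
- fin (a point): On the caddy's axis, at grip height on the upright wooden fin in mid-plate: 50 mm long, 12 thick, from 27 mm below to 13 mm above this point. Axes turn with the plate, z up; the fin's long direction lies 30 degrees (0.524 rad) clockwise of the x axis, seen from above. All pots, tins and blocks around it end at least 23 mm below this point.
- pot_mouth (a point): Rim centre of the open steel coin pot on the plate, the only open round vessel there: outside 60 mm, inside 53 mm diameter, 55 mm high, rim 89 mm above the table, 85 mm from the caddy's axis. The other five places (60 degrees apart) hold closed tins and small blocks at least 10 mm lower. After one click it stands over the front tongue.
- caddy_foot: The caddy's fixed round foot, with all of the caddy on it (the plate is 250 mm across, its top 34 mm above the table); origin on the caddy's axis at the table, z up. The foot does not move.
- front_tongue (a point): The wooden tongue, 22 mm wide, that sticks out of the foot under the plate towards the robot's side: marks the caddy's front. The point is on its top, 145 mm from the caddy's axis.
- inner_lid: Inner coin lid, loose, steel, about 120 g, standing on the table under the nested cover. Origin at the centre of its underside, z up. A plug 46 mm across, z 0-10 mm (enters the pot; chamfered), a flange 68 mm across, z 10-16 (rests on the rim; four coin slots), and a straight round knob stem 18 mm across, z 16-76, that passes through the cover and stands 30 mm above its collar.
- inner_seat (a point): On the inner lid's axis, in the plane of the flange's underside (10 mm above the lid's origin): meets pot_mouth when the lid is seated.
- inner_knob (a point): Centre of the top of the inner lid's knob stem (76 mm above the lid's origin). Gripped by the top 27 mm the inner lid carries the cover with it.
- outer_lid: Outer lid (dust cover), loose, white plastic, about 70 g, lying on the inner lid's flange. Origin on its axis at its lower edge, 9 mm above the inner lid's origin when nested, z up. A skirt 80 mm outside, 74 inside, z 0-7 mm; a ring plate z 7-11; a central round collar 40 mm outside, 28 inside, z 11-37.
- outer_collar (a point): Centre of the top rim of the cover's collar (37 mm above the cover's origin), the place to grip the cover alone; the collar's straight side runs 26 mm down from here.
- key_bowl: Bystander: grey plastic key bowl, 110 mm across, 45 mm high; origin at the centre of its underside.
- door_wedge: Bystander: steel door wedge 100 x 38 x 30 mm; origin under its middle.
- umbrella_hook: Bystander: white hard plastic umbrella hook on an 80 x 36 mm plate, 40 mm high; origin under its middle.
- coat_peg: Bystander: black clamp-on plastic coat peg, 95 x 30 x 44 mm; origin under its clamp.
- padlock: Bystander: brass padlock lying flat, 70 x 45 x 18 mm; origin under its body.
- torch: Bystander: black square torch lying, 135 x 44 x 36 mm; origin under its middle.
Not all that is in view belongs to the job. Leave any brown or purple look-alike of the inner_lid alone.

How it is judged:
On the way, in this order (a step that is already met when the one before it is completed fails the run):
1. the caddy has been turned one click, the open pot at the front (value of joint caddy between 0.9472 and 1.1472 rad and velocity of joint caddy between -0.1 and 0.1 rad/s), for 0.2 s.
2. the nested lids rest together on the open pot (value of joint caddy between 0.9472 and 1.1472 rad and distance between inner_seat and pot_mouth below 0.006 m and angle between inner_lid's own z axis and vertical below 0.06 rad and z of outer_lid in the frame of inner_lid below 0.012 m and contact force between inner_lid and caddy_foot above 0.4 N), for 0.2 s.
At the end, for the whole second after the job is handed in: Caddy within 0.10 rad of 1.047; inner lid seated (within 6 mm of the pot mouth, tilt < 0.06 rad), at rest and untouched; cover held still in the gripper, touching neither inner lid nor caddy, tilt < 0.35 rad, lower edge > 12 mm above the knob top and > 165 mm above the table (value of joint caddy between 0.9472 and 1.1472 rad and distance between inner_seat and pot_mouth below 0.006 m and angle between inner_lid's own z axis and vertical below 0.06 rad and z of inner_knob in the frame of outer_lid below -0.012 m and angle between outer_lid's own z axis and vertical below 0.35 rad and contact force between the fingers and outer_lid above 1 N and contact force between each of outer_lid, the arm, the fingers and inner_lid below 0.05 N and contact force between outer_lid and caddy_foot below 0.05 N and height (world z) of outer_lid above 0.165 m and linear speed of outer_lid below 0.05 m/s and linear speed of inner_lid below 0.03 m/s); the arm keeps its last pose, push and grip.
It fails at once if the caddy was turned on past the next click or the wrong way (value of joint caddy above 1.5708 rad or value of joint caddy below -0.3 rad).
It fails at once if the cover came off the inner lid while the inner lid was not seated on the pot (z of outer_lid in the frame of inner_lid above 0.014 m and (distance between inner_seat and pot_mouth above 0.008 m or angle between inner_lid's own z axis and vertical above 0.1 rad)).
It fails at once if the lids were let go in the air or away from the pot's mouth (contact force between each of the fingers, the arm and inner_lid below 0.02 N and height (world z) of inner_lid above 0.02 m and distance between inner_seat and pot_mouth above 0.01 m).
It fails at once if the lids were rammed onto the caddy (contact force between inner_lid and caddy_foot above 40 N).
It fails at once if a bystander was pushed or tipped (distance of any of key_bowl, door_wedge, umbrella_hook, coat_peg, padlock, torch from where it was at the start of the episode above 0.02 m).
It also fails if it takes over 64 s, if anything falls off the work surface, if the arm or the gripper's body presses on something with over 40 N, if the wrist force passes 120 N, or if a joint passes its speed limit or range.

ROBOT

A 6-joint arm with a two-finger parallel gripper is mounted at the origin on the work surface. World frame = base frame: x ahead of the robot, y to its left, z up, the work surface at z = 0. Lengths are in m, angles in rad, forces in N, time in s.
With the tool pointing down it reaches from about 0.25 to 0.85 m from the base axis. Payload 12.5 kg.
Tool frame: the origin (TCP) lies between the finger pads; the fingertips stand 8 mm ahead of it and the grasp point (between the pads) lies 11 mm behind it; z points along the fingers, y is the line along which they close (so a half turn about z gives the same grasp; the last joint's range is limited). The gripper opens to 93 mm and grips with 3 to 60 N. Pads are 15 mm wide; open, the fingers measure 128 mm over their backs; the gripper's body (75 mm by 188 mm) begins 65 mm behind the grasp point.
Start: joints at [-1.405, 0.351, 1.652, -0, 1.139, -0.085], TCP at [0.137, -0.533, 0.203] pointing down, gripper open.
Joint ranges: [-2.75, 2.75], [-0.79, 2.1], [0.01, 2.65], [-1.57, 4.71], [0.07, 3.14], [-2.87, 2.87]. Speed limits (rad/s): [2.22, 2.22, 2.79, 3.14, 3.14, 3.14].

INTERFACE

Orientations are given as [roll, pitch, yaw] about the fixed x, y, z axes, in that order (R = Rz(yaw) Ry(pitch) Rx(roll)).
In Python, from rig import sensors, imaging, manip gives the robot as it stands.
- The arm moves only by the shell command python3 -m handwheel 'ROWS' [FORCE]. ROWS is JSON, a list of rows, each a list of 7 numbers: the shift along the world's x, y, z in mm, then the turn, a rotation vector about the world's x, y, z in rad, then the closure in counts, from 0 (fully open) to 255 (shut). A call has 1 to 20 rows; each row shifts and turns the commanded pose from where the row before left it; what a row does not reach is not made up. A row lasts 1/10 s, in which the tool goes at most 50 mm and 8.59 degrees, less where a joint would pass 70% of its speed; a pose out of reach is approached as far as the arm can. A call with a gripper value outside its range is refused whole. The fingers move at their own pace and stop on an object; FORCE is the grip in N (left out, the last holds). Time passes only in rows, so rows that do not move let the fingers close. It gives the time, the measured TCP pose, the force, the opening and the grip force at its end, in the units of the state.
- sensors.get_obs(): the state, without advancing time (a new reading comes with each control period).
- imaging.read_camera(name): name is "side" or "top" or "wrist"; returns a dict with "color" (420x560x3 uint8, red, green, blue), "z_map" (420x560 float32, m along the optical axis (not along the pixel's ray), 0 where there is no reading), "mtx" (3x3 intrinsics, pixels), "origin" and "attitude" of the camera in the world. Camera axes: x right, y down, z forward; pixel columns grow to the right and rows downward; lengths in m; the calibration is good to about 2 mm. A picture is of the moment at which its call begins.
- manip.finish_job(): hands the job in; it is judged then, once.
The state is a dict: "time_s": time; "joints": joint angles; "joint_vel": joint speeds; "effort": joint torques, N m; "tcp_pos": TCP position; "orientation": TCP orientation; "ft_force": force on the tool from outside, world axes, zero at the start; "moment": the same for the moment, N m; "grip_width": opening from 0.0 (shut) to 1.0 (fully open); "finger_force": force on a finger pad.
Only numpy, scipy, OpenCV 4.12 (cv2) and the standard library are available. Lean on these libraries where they do the work, as an engineer would, in place of code of your own. Each camera call takes 0.05 s, during which the arm holds its last target. There are 200 camera calls.

## Working session

There is one attempt and no reset: what is moved stays moved. The work goes in short steps, Python scripts to look and compute and a shell command to move; the robot and the scene stay as the last step left them, time stands still between calls to the robot, and variables do not carry over. Pictures are saved under pics/ and viewed, at most 13 in all, crops included, and the job is handed in when it is done.

```bash
ls; mkdir -p pics
cat > h.py <<'E'
import numpy as np, cv2
from rig import sensors, imaging, manip
def cam(n):
    c=imaging.read_camera(n); return c
def R(c):
    a=np.array(c["attitude"],float)
    if a.shape==(3,3): return a
    from scipy.spatial.transform import Rotation as Ro
    return Ro.from_euler('xyz',a).as_matrix() if a.size==3 else Ro.from_quat(a).as_matrix()
def pts(c):
    K=np.array(c["mtx"]);z=c["z_map"];v,u=np.mgrid[:z.shape[0],:z.shape[1]]
    p=np.stack([(u-K[0,2])/K[0,0]*z,(v-K[1,2])/K[1,1]*z,z],-1)
    P=p@R(c).T+np.array(c["origin"]);P[z<=0]=np.nan;return P
def save(c,n,crop=None,s=1):
    im=c["color"][:,:,::-1]
    if crop: u0,v0,u1,v1=crop; im=im[v0:v1,u0:u1]
    cv2.imwrite("pics/"+n,cv2.resize(im,None,fx=s,fy=s,interpolation=cv2.INTER_CUBIC))
E
python3 - <<'E'
from h import *
print(sensors.get_obs())
for n in("top","side"):
    c=cam(n);print(n,c["origin"],c["attitude"],c["mtx"]);save(c,n+"0.png",s=1.4)
    np.savez(n+"0.npz",**{k:np.array(v) for k,v in c.items()})
E
```

```text
pics
{'time_s': 0.0, 'joints': array([-1.40463089e+00,  3.51240670e-01,  1.65242542e+00, -5.35892289e-06,
        1.13910204e+00, -8.46138761e-02]), 'joint_vel': array([ 8.13299447e-04,  2.40459169e-05,  4.52082089e-05, -1.24173733e-03,
       -4.66589400e-04, -1.32516222e-03]), 'effort': array([-1.26849704e-03, -4.97317600e+01, -2.85259420e+01,  6.98173349e-02,
        2.55734276e-02, -7.27836027e-05]), 'tcp_pos': array([ 0.1364428 , -0.53243005,  0.20249851]), 'orientation': array([-3.14042098e+00, -9.44951294e-05,  2.50781499e-01]), 'ft_force': array([-0.07155264, -0.45340825, -0.96505694]), 'moment': array([-0.0313606 , -0.02041283,  0.001811  ]), 'finger_force': 0.0, 'grip_width': 1.0047166269911603}
top [ 0.39948488 -0.01962043  1.25176679] [-3.00283353 -0.00848199 -1.59030205] [[546.97588066   0.         279.07258247]
 [  0.         546.97588066 202.35332402]
 [  0.           0.           1.        ]]
side [ 0.46637665 -0.81830707  0.65603171] [-2.17206972  0.01545913 -0.10906877] [[414.35149888   0.         280.45519949]
 [  0.         414.35149888 210.16499025]
 [  0.           0.           1.        ]]
```

View pics/top0.png

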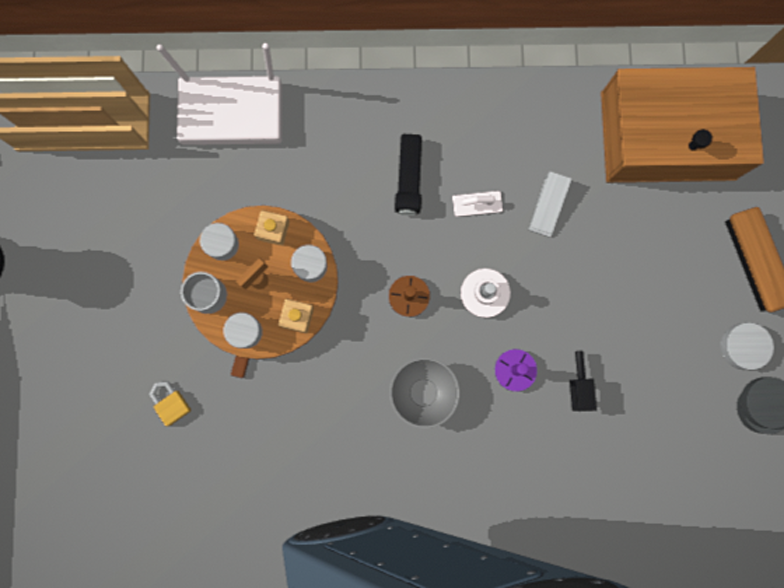

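View pics/side0.png

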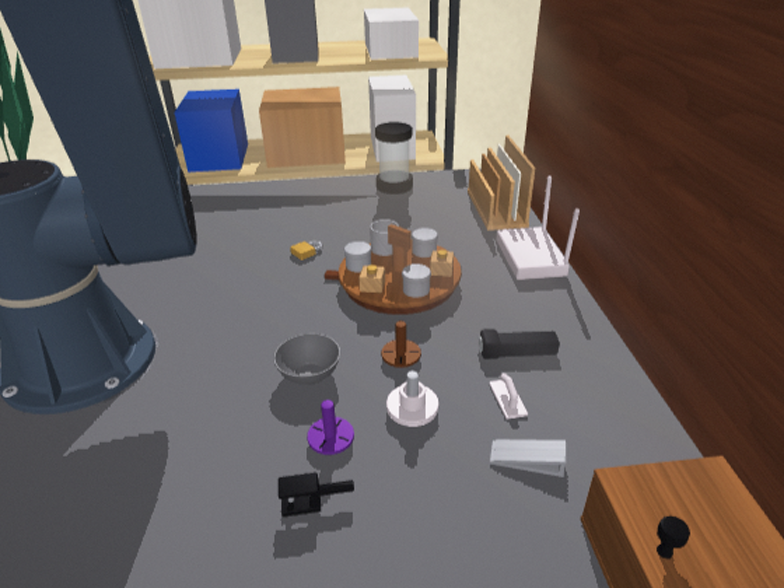

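Top view at 1.4x: caddy at (261,282), fin (252,273), open pot at left (202,292), tongue (240,367). There are three lid-like things: brown (409,296), purple (516,370), white nested pair with steel knob (486,292). The white pair fits (steel knob through a white collar/skirt). The other two are the look-alikes. Next I measure it and confirm with a crop.

Run:
```python
from h import *
T=np.load("top0.npz");S=np.load("side0.npz")
save(T,"crop_lids.png",(265,180,405,290),5)
for nm,c in(("top",T),("side",S)):
    P=pts(c)
    print(nm,"table z",np.nanmedian(P[320:340,200:260,2] if nm=="top" else P[330:370,130:160,2]))
    def clus(lo,hi,xy,r):
        m=(P[...,2]>lo)&(P[...,2]<hi)&(np.hypot(P[...,0]-xy[0],P[...,1]-xy[1])<r)
        q=P[m]; return q
    if nm=="top":
        at=lambda u,v:P[int(v/1.4),int(u/1.4)]
        for k,uv in dict(fin=(252,273),pot=(202,292),lid=(470,292),knob=(487,289),tongue=(240,369),disc=(280,300)).items(): print(k,at(*uv))
        lid0=at(470,292)[:2]+[0,-.025]; cad0=at(261,282)[:2]; pot0=at(202,292)[:2]
    for k,a in dict(knob=(.066,.085,lid0,.03),collar=(.040,.050,lid0,.03),ring=(.014,.024,lid0,.05),fin=(.105,.135,cad0,.05),potrim=(.083,.095,pot0,.05),plate=(.028,.038,cad0,.14)).items():
        q=clus(*a)
        if len(q)<5: print(k,len(q));continue
        (cx,cy),r=cv2.minEnclosingCircle(q[:,:2].astype(np.float32))
        rr=cv2.minAreaRect((q[:,:2]*1000).astype(np.float32))
        print(k,len(q),"mean",q.mean(0).round(4),"circ",round(cx,4),round(cy,4),round(r,4),"rect",np.round(rr[0],1),np.round(rr[1],1),round(rr[2],1))
```

```text
top table z -0.0001582437565047501
fin [0.57610029 0.17383666 0.12344724]
pot [0.56135499 0.26819282 0.03958208]
lid [ 0.5565139  -0.16071938  0.01592058]
knob [ 0.55304949 -0.18036305  0.0738989 ]
tongue [0.43898484 0.21166011 0.01546787]
disc [0.54639476 0.14440172 0.03278934]
knob 56 mean [ 0.5536 -0.187   0.0748] circ 0.5541 -0.1875 0.009 rect [ 553.7 -187.6] [15.3 17.3] 43.5
collar 131 mean [ 0.5531 -0.1865  0.0449] circ 0.5539 -0.188 0.0202 rect [ 553.8 -187.8] [37.7 39.3] 42.7
ring 685 mean [ 0.5525 -0.1866  0.0193] circ 0.5538 -0.1874 0.0401 rect [ 553.4 -187.8] [78.  78.4] 88.6
fin 186 mean [0.5767 0.1757 0.1223] circ 0.5773 0.1762 0.0249 rect [577.6 176.5] [13.2 48.9] 45.8
potrim 163 mean [0.5551 0.2576 0.0886] circ 0.5558 0.258 0.0301 rect [555.4 257.7] [59.2 58. ] 69.6
plate 5756 mean [0.5734 0.1708 0.0338] circ 0.5778 0.1765 0.1253 rect [577.5 175.2] [247.7 245.6] 6.0
side table z -0.000276037152219466
knob 67 mean [ 0.5546 -0.1911  0.0734] circ 0.5543 -0.1893 0.0098 rect [ 555.  -188.9] [17.3 17.2] 10.7
collar 151 mean [ 0.5543 -0.1947  0.0447] circ 0.5545 -0.1893 0.0198 rect [ 554.1 -190.8] [35.3 37.8] 82.1
ring 541 mean [ 0.5534 -0.2004  0.0198] circ 0.5563 -0.1884 0.0413 rect [ 553.8 -192.5] [70.5 77. ] 81.1
fin 144 mean [0.5786 0.1708 0.1174] circ 0.5796 0.1755 0.0253 rect [578.4 174. ] [14.1 50.2] 46.7
potrim 82 mean [0.5515 0.2608 0.0869] circ 0.5549 0.2585 0.0328 rect [553.5 258.5] [62.2 50.8] 49.2
plate 1565 mean [0.5728 0.1306 0.0339] circ 0.5776 0.1742 0.126 rect [575.6 161.9] [224.3 248.4] 75.9
```

View pics/crop_lids.png

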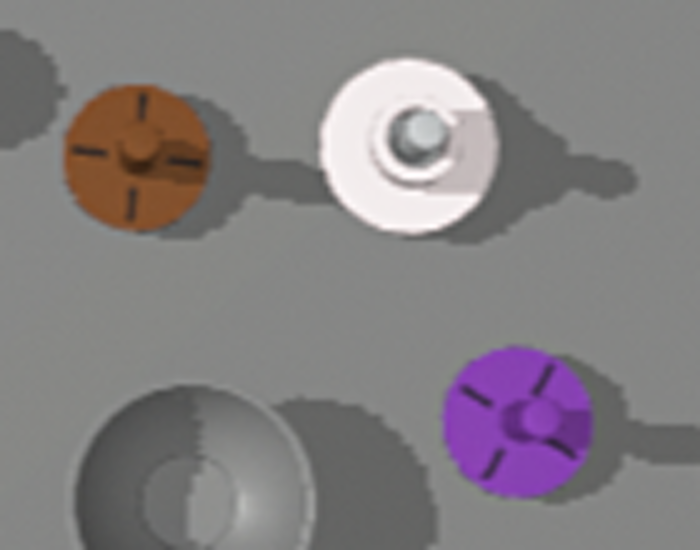

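The crop confirms the white nested pair, with the steel stem at about (425,130) in the crop. The brown and purple lids are bare look-alikes. Pair axis ≈ (0.554,-0.188). Caddy axis ≈ (0.578,0.176), fin direction -44°. The pot bearing of 105° plus 60° gives 165°, which matches the tongue at 165.6°. Moving above the fin.

```bash
python3 -m handwheel '[[24.5,39.4,0,0,0,-0.057,145],[24.5,39.4,0,0,0,-0.057,145],[24.5,39.4,0,0,0,-0.057,145],[24.5,39.4,0,0,0,-0.057,145],[24.5,39.4,0,0,0,-0.057,145],[24.5,39.4,0,0,0,-0.057,145],[24.5,39.4,0,0,0,-0.057,145],[24.5,39.4,0,0,0,-0.057,145],[24.5,39.4,0,0,0,-0.057,145],[24.5,39.4,0,0,0,-0.057,145],[24.5,39.4,0,0,0,-0.057,145],[24.5,39.4,0,0,0,-0.057,145],[24.5,39.4,0,0,0,-0.057,145],[24.5,39.4,0,0,0,-0.057,145],[24.5,39.4,0,0,0,-0.057,145],[24.5,39.4,0,0,0,-0.057,145],[24.5,39.4,0,0,0,-0.057,145],[24.5,39.4,0,0,0,-0.057,145],[0,0,0,0,0,0,145],[0,0,0,0,0,0,145]]' 20
```

```text
time_s: 2.1
tcp_pos: [0.5772, 0.1769, 0.2022]
orientation: [3.14, 0.001, -0.773]
ft_force: [-0.1, -0.2, 0.4]
grip_width: 0.428
finger_force: 0.0
```

```bash
python3 -m handwheel '[[1,-1,-30,0,0,0,145],[0,0,-30,0,0,0,145],[0,0,-20,0,0,0,145],[0,0,-15,0,0,0,145],[0,0,-6.5,0,0,0,145],[0,0,0,0,0,0,145],[0,0,0,0,0,0,230],[0,0,0,0,0,0,230],[0,0,0,0,0,0,230],[0,0,0,0,0,0,230],[0,0,0,0,0,0,230],[0,0,0,0,0,0,230]]' 20; python3 -c "
from h import *
print(sensors.get_obs()['tcp_pos'],sensors.get_obs()['moment']);c=cam('side');save(c,'fin.png',(210,130,360,230),4)"
```

```text
time_s: 3.3
tcp_pos: [0.5787, 0.1756, 0.1019]
orientation: [-3.141, -0.0, -0.775]
ft_force: [-1.1, 1.4, 3.1]
grip_width: 0.125
finger_force: 20.0
[0.57873386 0.17555329 0.10193657] [ 0.12011229 -0.00296175 -0.0192387 ]
```

View pics/fin.png

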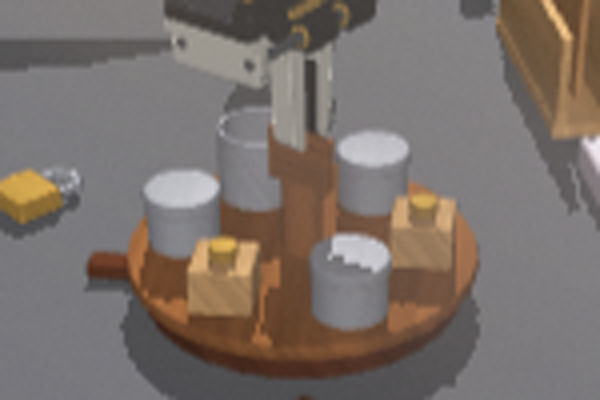

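The picture shows the fingers gripping the fin top at about (300,150), clear of all vessels. Opening is 11.6 mm, which matches the 12 mm fin. Now turning +1.047.

```bash
python3 -m handwheel '[[0,0,0,0,0,0,230],[0,0,0,0,0,0.04,230],[0,0,0,0,0,0.07,230],[0,0,0,0,0,0.08,230],[0,0,0,0,0,0.08,230],[0,0,0,0,0,0.08,230],[0,0,0,0,0,0.08,230],[0,0,0,0,0,0.08,230],[0,0,0,0,0,0.08,230],[0,0,0,0,0,0.08,230],[0,0,0,0,0,0.08,230],[0,0,0,0,0,0.08,230],[0,0,0,0,0,0.08,230],[0,0,0,0,0,0.07,230],[0,0,0,0,0,0.04,230],[0,0,0,0,0,0.025,230],[0,0,0,0,0,0,230],[0,0,0,0,0,0,230]]' 35
python3 -m handwheel '[[0,0,0,0,0,0,145],[0,0,0,0,0,0,145],[0,0,0,0,0,0,145],[0,0,0,0,0,0,145],[0,0,0,0,0,0,145],[0,0,25,0,0,0,145],[0,0,40,0,0,0,145],[0,0,35,0,0,0,145],[0,0,0,0,0,0,145]]' 20
```

```text
time_s: 5.15
tcp_pos: [0.5789, 0.1762, 0.1019]
orientation: [-3.141, -0.002, 0.27]
ft_force: [0.4, 6.2, 3.3]
grip_width: 0.118
finger_force: 35.0
time_s: 6.05
tcp_pos: [0.5806, 0.1759, 0.2065]
orientation: [3.141, -0.008, 0.27]
ft_force: [0.6, 0.1, -0.6]
grip_width: 0.432
finger_force: 0.0
```

```bash
python3 -m handwheel '[[-3,-44,0,0,0,0,145],[-3,-46,0,0,0,0,145],[-3,-46,0,0,0,0,145],[-3,-46,0,0,0,0,145],[-3,-46,0,0,0,0,145],[-4,-46,0,0,0,0,145],[-4,-46,0,0,0,0,145],[-3.6,-44,-20,0,0,0,145],[0,0,-20,0,0,0,145],[0,0,0,0,0,0,145]]' 20
python3 - <<'E'
from h import *
c=cam("top");P=pts(c);save(c,"top1.png",(100,120,400,300),2.6)
def fit(lo,hi,xy,r):
    q=P[(P[...,2]>lo)&(P[...,2]<hi)&(np.hypot(P[...,0]-xy[0],P[...,1]-xy[1])<r)]
    (cx,cy),rr=cv2.minEnclosingCircle(q[:,:2].astype(np.float32));b=cv2.minAreaRect((q[:,:2]*1000).astype(np.float32));return len(q),round(cx,4),round(cy,4),round(rr,4),b,q[:,2].mean()
print("pot",fit(.084,.094,(.496,.198),.05));print("fin",fit(.105,.135,(.578,.176),.05));print("plate",fit(.028,.038,(.578,.176),.14))
o=sensors.get_obs();print(o["tcp_pos"],o["orientation"])
E
```

```text
time_s: 7.05
tcp_pos: [0.55, -0.189, 0.1584]
orientation: [-3.138, 0.004, 0.268]
ft_force: [-1.3, 0.7, -0.1]
grip_width: 0.435
finger_force: 0.0
pot (150, 0.496, 0.1979, 0.0303, ((495.0047912597656, 197.59498596191406), (57.881248474121094, 57.93035888671875), 89.86492156982422), np.float64(0.0883643841476749))
fin (165, 0.5778, 0.1757, 0.0255, ((577.8787231445312, 175.9726104736328), (50.41435241699219, 12.229674339294434), 14.968071937561035), np.float64(0.1227277689683094))
plate (5831, 0.5779, 0.1765, 0.1251, ((578.2453002929688, 176.05950927734375), (247.75843811035156, 245.95761108398438), 88.92847442626953), np.float64(0.03391692635718678))
[ 0.55102227 -0.18840515  0.16020403] [-3.13956341e+00  2.36545515e-03  2.69069317e-01]
```

View pics/top1.png

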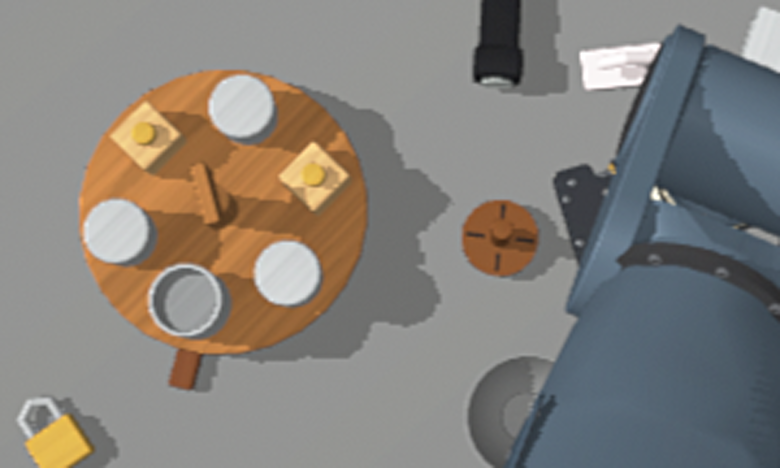

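The open pot now stands over the tongue (crop (187,300) vs tongue (185,368)). Its centre (0.496,0.198) matches the expected spot 85 mm from the axis. Now I grasp the knob.

```bash
python3 -m handwheel '[[2.5,0.5,-30,0,0,0,145],[0,0,-30,0,0,0,145],[0,0,-25,0,0,0,145],[0,0,-13,0,0,0,145],[0,0,-4,0,0,0,145],[0,0,0,0,0,0,145],[0,0,0,0,0,0,145]]' 20
python3 - <<'E'
from h import *
o=sensors.get_obs();print(o["tcp_pos"],o["orientation"],o["ft_force"])
c=cam("side");save(c,"knob.png",(230,220,360,320),5)
E
```

```text
time_s: 7.8
tcp_pos: [0.5552, -0.1882, 0.0609]
orientation: [3.14, -0.002, 0.27]
ft_force: [0.9, 0.0, -0.1]
grip_width: 0.43
finger_force: 0.0
[ 0.55522421 -0.1881978   0.06087182] [ 3.14037327e+00 -1.54297230e-03  2.70083526e-01] [ 0.92528034  0.02703482 -0.06730433]
```

View pics/knob.png

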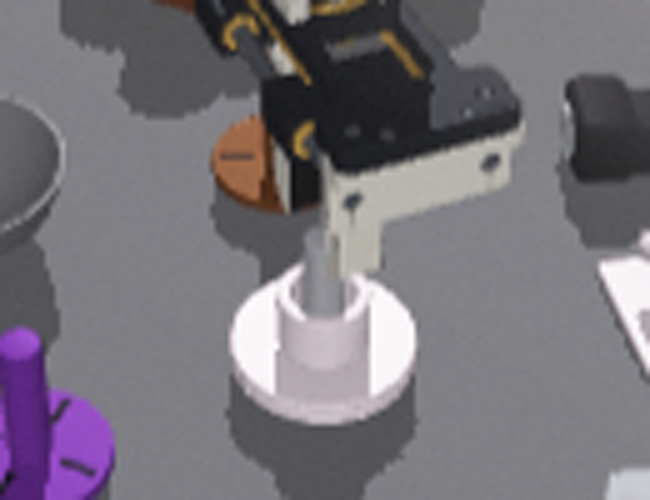

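Run:
```python
from h import *
c=cam("side");P=pts(c);o=sensors.get_obs();t=o["tcp_pos"];y=o["orientation"][2]
tx=np.array([np.cos(y),np.sin(y),0]);ty=np.array([np.sin(y),-np.cos(y),0])
for a in(.02,.036):
  for b in(-.0075,.0075):
    p=t+ty*a+tx*b+[0,0,-.008]; q=R(c).T@(p-c["origin"]);uv=(np.array(c["mtx"])@q)/q[2]
    print(a,b,((uv[:2]-[230,220])*5).round())
for z in(.076,.05):
    p=np.array([.5540,-.188,z]);q=R(c).T@(p-c["origin"]);uv=(np.array(c["mtx"])@q)/q[2];print("knob",z,((uv[:2]-[230,220])*5).round())
q=P[(P[...,2]>.048)&(P[...,2]<.058)&(np.hypot(P[...,0]-t[0],P[...,1]-t[1])<.05)]
L=(q-t)@np.array([tx,ty]).T*1000
print(np.round(L[np.argsort(L[:,1])],1)[::6])
```

```text
0.02 -0.0075 [324. 316.]
0.02 0.0075 [357. 306.]
0.036 -0.0075 [340. 342.]
0.036 0.0075 [374. 332.]
knob 0.076 [319. 238.]
knob 0.05 [319. 284.]
[[-13.4  -7.5]
 [  6.7   4.1]
 [ -0.9   5.9]
 [  0.7   7.3]
 [ -4.3   8.5]]
```

Run:
```python
from h import *
c=cam("side");P=pts(c);o=sensors.get_obs();t=o["tcp_pos"];y=o["orientation"][2]
tx=np.array([np.cos(y),np.sin(y),0]);ty=np.array([np.sin(y),-np.cos(y),0])
for u,v in((350,270),(360,270),(370,270),(360,260),(360,240),(375,240),(336,255),(322,240)):
    p=P[220+v//5,230+u//5]; d=p-t; print(u,v,p.round(4),"tool",(np.array([d@tx,d@ty,d[2]])*1000).round(1))
print(t)
```

```text
350 270 [ 0.5615 -0.223   0.0899] tool [-2.9 35.2 29.3]
360 270 [ 0.5658 -0.2211  0.0876] tool [ 1.7 34.5 27.1]
370 270 [ 0.5858 -0.129  -0.0006] tool [ 45.5 -48.9 -61.1]
360 260 [ 0.5658 -0.2206  0.0925] tool [ 1.9 34.1 32. ]
360 240 [ 0.5654 -0.2225  0.1048] tool [ 0.9 35.7 44.3]
375 240 [ 0.5719 -0.2193  0.1012] tool [ 8.1 34.4 40.6]
336 255 [ 0.5557 -0.2213  0.097 ] tool [-8.  32.  36.4]
322 240 [ 0.5541 -0.1905  0.0771] tool [-1.4  1.9 16.6]
[ 0.55493312 -0.18827658  0.06054032]
```

Run:
```python
from h import *
c=cam("side")
def pr(p,c=c):
    q=R(c).T@(p-c["origin"]);return ((np.array(c["mtx"])@q)/q[2])[:2]
t=np.array([.5787,.1756,.1019]);y=-.775
tx=np.array([np.cos(y),np.sin(y),0]);ty=np.array([np.sin(y),-np.cos(y),0])
for z in(.094,.104,.114,.129):
    print("z",z,[((pr(np.array([t[0],t[1],z])+ty*a+tx*b)-[210,130])*4).round().tolist() for a in(.006,-.006,.02) for b in(-.0075,.0075)])
print("fin top corners",[((pr(np.array([t[0],t[1],.1227])+ty*a+tx*b)-[210,130])*4).round().tolist() for a in(.006,-.006) for b in(-.025,.025)])
w=cam("wrist");save(w,"wrist0.png");print(w["origin"],w["attitude"])
P=pts(w);tt=sensors.get_obs()["tcp_pos"]
q=P[(np.hypot(P[...,0]-tt[0],P[...,1]-tt[1])<.012)];print("wrist near axis z max/counts",len(q),np.nanpercentile(q[:,2],[5,50,95]) if len(q) else 0)
```

```text
z 0.094 [[286.0, 172.0], [303.0, 179.0], [296.0, 165.0], [313.0, 172.0], [273.0, 180.0], [290.0, 187.0]]
z 0.104 [[285.0, 160.0], [303.0, 166.0], [296.0, 153.0], [313.0, 159.0], [273.0, 168.0], [290.0, 174.0]]
z 0.114 [[285.0, 147.0], [303.0, 153.0], [296.0, 140.0], [313.0, 146.0], [272.0, 155.0], [290.0, 161.0]]
z 0.129 [[285.0, 127.0], [302.0, 133.0], [296.0, 120.0], [313.0, 127.0], [272.0, 135.0], [290.0, 141.0]]
fin top corners [[265.0, 128.0], [323.0, 149.0], [276.0, 122.0], [334.0, 142.0]]
[ 0.63568729 -0.16582893  0.24316626] [ 2.83870881e+00 -8.62710558e-04 -1.30032959e+00]
wrist near axis z max/counts 1270 [0.03038877 0.07301861 0.07766523]
```

View pics/wrist0.png

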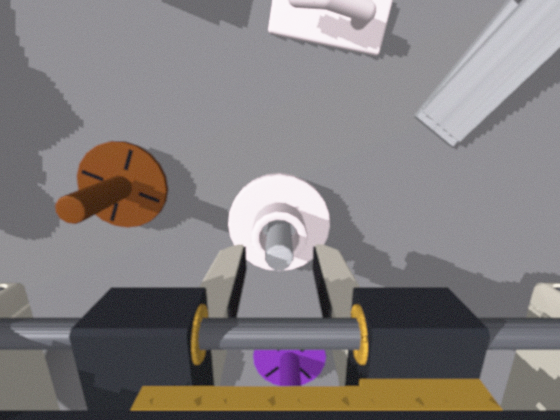

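The wrist picture shows the knob top (280,255) centred between the finger tips (232,250) and (330,250). The tips look higher than expected, so I measure their height from the wrist depth.

Run:
```python
from h import *
w=cam("wrist");P=pts(w);o=sensors.get_obs();t=o["tcp_pos"];y=o["orientation"][2]
tx=np.array([np.cos(y),np.sin(y),0]);ty=np.array([np.sin(y),-np.cos(y),0])
for u,v in((225,249),(235,249),(243,250),(220,265),(238,265),(242,290),(318,250),(325,249),(335,249),(280,255),(280,262),(270,190)):
    p=P[v,u];d=p-t;print(u,v,p.round(4),"tool",(np.array([d@tx,d@ty,d[2]])*1000).round(1))
s=cam("side");P=pts(s);d=(P-t);a,b,z=d@tx,d@ty,d[...,2]
m=(abs(a)<.02)&(abs(b)<.05)&(abs(b)>.015)&(z>-.01)&(z<.07)
for lo in range(-10,70,8):
    k=m&(z*1000>lo)&(z*1000<=lo+8)
    if k.any(): print(lo,k.sum(),(np.nanmin(a[k])*1e3).round(),(np.nanmax(a[k])*1e3).round(),(np.nanmin(b[k])*1e3).round(),(np.nanmax(b[k])*1e3).round())
```

```text
225 249 [ 0.5561 -0.156   0.0853] tool [ 10.1 -30.6  25.3]
235 249 [ 0.5574 -0.1615  0.0847] tool [  9.8 -25.   24.7]
243 250 [ 0.5568 -0.166   0.0822] tool [  8.  -20.8  22.3]
220 265 [ 0.5556 -0.1566  0.1031] tool [  9.4 -30.2  43.1]
238 265 [ 0.5574 -0.1655  0.1018] tool [  8.7 -21.1  41.8]
242 290 [ 0.5433 -0.1709  0.1015] tool [ -6.3 -19.6  41.6]
318 250 [ 0.5694 -0.2074  0.0846] tool [ 9.1 22.5 24.6]
325 249 [ 0.5706 -0.2114  0.0836] tool [ 9.3 26.6 23.6]
335 249 [ 0.5722 -0.2169  0.0836] tool [ 9.3 32.4 23.7]
280 255 [ 0.5569 -0.1883  0.0769] tool [ 2.2  0.7 17. ]
280 262 [ 0.553  -0.1894  0.0781] tool [-1.9  0.7 18.2]
270 190 [ 0.5804 -0.1742  0.0209] tool [ 28.6  -6.6 -39.1]
14 23 -9.0 7.0 -24.0 29.0
22 46 -9.0 9.0 -30.0 35.0
30 62 -9.0 9.0 -34.0 37.0
38 41 -9.0 8.0 -34.0 38.0
46 14 -7.0 8.0 35.0 38.0
```

The fingers really end at z ≈ 0.082, about 20 mm above the reported TCP instead of 8 mm below it. Both cameras agree on this. The stated tool offset doesn't hold, so I use the seen tips and go down about 25 mm, then look again.

```bash
cat > tip.py <<'E'
from h import *
for n in("wrist","side"):
    c=cam(n);P=pts(c);o=sensors.get_obs();t=o["tcp_pos"];y=o["orientation"][2]
    tx=np.array([np.cos(y),np.sin(y),0]);ty=np.array([np.sin(y),-np.cos(y),0])
    d=(P-t);a,b,z=d@tx,d@ty,d[...,2]
    hue=c["color"].astype(int)
    for sgn in(-1,1):
        m=(abs(a)<.012)&(b*sgn<.045)&(b*sgn>.022)&(z>.0)&(z<.08)
        if m.sum()>5: print(n,sgn,m.sum(),"lowest z",np.nanpercentile(P[m][:,2],[1,5]).round(4),"min|b|",np.nanmin(abs(b[m])).round(4))
print(o["tcp_pos"],o["orientation"],o["joints"],o["ft_force"],o["grip_width"])
E
python3 tip.py; python3 -m handwheel '[[-1,0,-10,0,0,0,145],[0,0,-10,0,0,0,145],[0,0,-5,0,0,0,145],[0,0,0,0,0,0,145],[0,0,0,0,0,0,145]]' 20; python3 tip.py
```

```text
wrist -1 1446 lowest z [0.0795 0.0849] min|b| 0.022
wrist 1 1562 lowest z [0.0788 0.0844] min|b| 0.022
side -1 28 lowest z [0.0749 0.0778] min|b| 0.0221
side 1 102 lowest z [0.08   0.0843] min|b| 0.0226
[ 0.55445156 -0.18811488  0.05965831] [ 3.14147514e+00 -1.16903366e-04  2.69786683e-01] [-4.06588370e-01  5.92179403e-01  1.66908077e+00 -2.39548171e-05
  8.80167755e-01  8.94436539e-01] [-0.88405837 -0.77116706 -0.01690123] 0.4339156032173312
time_s: 8.75
tcp_pos: [0.5534, -0.1881, 0.0344]
orientation: [-3.141, 0.0, 0.27]
ft_force: [-0.4, 0.1, -0.2]
grip_width: 0.43
finger_force: 0.0
wrist -1 1465 lowest z [0.054  0.0592] min|b| 0.022
wrist 1 1538 lowest z [0.0537 0.059 ] min|b| 0.022
side -1 22 lowest z [0.052  0.0538] min|b| 0.0223
side 1 84 lowest z [0.0514 0.0585] min|b| 0.022
[ 0.55363576 -0.18815507  0.03478135] [ 3.14131000e+00 -4.07238976e-04  2.69791454e-01] [-4.07231998e-01  6.28547645e-01  1.68113771e+00  4.71128666e-05
  8.31412800e-01  8.93741195e-01] [ 0.33934296  0.0808529  -0.30125431] 0.4302611576747531
```

```bash
python3 -m handwheel '[[0.3,0,-2,0,0,0,145],[0,0,0,0,0,0,170],[0,0,0,0,0,0,185],[0,0,0,0,0,0,200],[0,0,0,0,0,0,215],[0,0,0,0,0,0,230],[0,0,0,0,0,0,230],[0,0,0,0,0,0,230],[0,0,0,0,0,0,230],[0,0,0,0,0,0,230]]' 30; python3 -m handwheel '[[0,0,5,0,0,0,230],[0,0,10,0,0,0,230],[0,0,15,0,0,0,230],[0,0,15,0,0,0,230],[0,0,0,0,0,0,230]]' 30
python3 - <<'E'
from h import *
c=cam("side");save(c,"lift.png",(210,170,370,290),4);o=sensors.get_obs();print(o)
E
```

```text
time_s: 9.85
tcp_pos: [0.5538, -0.1881, 0.0326]
orientation: [3.141, -0.0, 0.27]
ft_force: [0.1, -0.7, 1.2]
grip_width: 0.185
finger_force: 30.0
time_s: 10.35
tcp_pos: [0.5551, -0.1886, 0.0805]
orientation: [3.139, -0.003, 0.27]
ft_force: [0.3, -0.6, -2.1]
grip_width: 0.184
finger_force: 30.0
{'time_s': 10.4, 'joints': array([-4.07010769e-01,  5.63053860e-01,  1.66131072e+00,  2.32442407e-05,
        9.14481178e-01,  8.93960298e-01]), 'joint_vel': array([-0.00100888,  0.02797148,  0.02104792, -0.0002686 , -0.01409329,
       -0.00067314]), 'effort': array([ 2.82697793e-02, -5.98146021e+01, -2.56947720e+01,  5.26651181e-02,
        1.23067098e-01,  3.72384329e-04]), 'tcp_pos': array([ 0.55446616, -0.18837785,  0.07911405]), 'orientation': array([ 3.13988658e+00, -2.15292184e-03,  2.69812938e-01]), 'ft_force': array([-0.31345873,  0.3150594 , -1.3736054 ]), 'moment': array([-0.02486253, -0.01785204, -0.02858204]), 'finger_force': 29.9992498755455, 'grip_width': 0.18497194785025547}
```

View pics/lift.png

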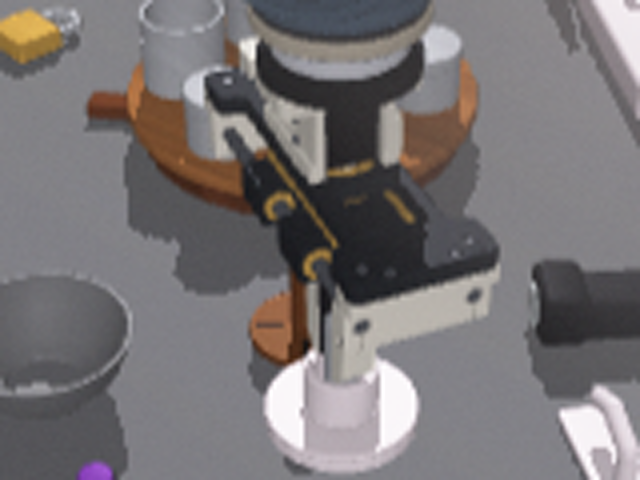

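Both lids hang level together from the knob: cover at (340,400), fingers on the stem at (345,340). Lifting higher, then carrying to above the pot.

```bash
python3 -m handwheel '[[0,0,20,0,0,0,230],[0,0,35,0,0,0,230],[0,0,29,0,0,0,230],[-2,14,0,0,0,0,230],[-4,28,0,0,0,0,230],[-5,34,0,0,0,0,230],[-5,34,0,0,0,0,230],[-5,34,0,0,0,0,230],[-5,34,0,0,0,0,230],[-5,34,0,0,0,0,230],[-5,34,0,0,0,0,230],[-5,34,0,0,0,0,230],[-5,34,0,0,0,0,230],[-5,30,0,0,0,0,230],[-4,24,0,0,0,0,230],[-3,14,0,0,0,0,230],[0,4,0,0,0,0,230],[0,0,0,0,0,0,230],[0,0,0,0,0,0,230],[0,0,0,0,0,0,230]]' 30
cat > m.py <<'E'
from h import *
o=sensors.get_obs();t=o["tcp_pos"];print(t,o["orientation"],o["ft_force"],o["grip_width"])
c=cam("side");P=pts(c)
col=c["color"].astype(int);near=np.hypot(P[...,0]-t[0],P[...,1]-t[1])<.055
white=(col.min(-1)>170)
for k in range(6):
    pass
m=near&(P[...,2]>.05)&(P[...,2]<t[2]+.01)
q=P[m];h=np.histogram(q[:,2],bins=np.arange(.05,t[2]+.01,.004));
for zz,n in zip(h[1],h[0]):
    s=q[(q[:,2]>=zz)&(q[:,2]<zz+.004)]
    if n>3:
        cc,r=cv2.minEnclosingCircle(s[:,:2].astype(np.float32));print(zz.round(3),n,np.round(cc,4),round(r,4))
E
python3 m.py
```

```text
time_s: 12.4
tcp_pos: [0.4959, 0.197, 0.1614]
orientation: [3.141, 0.0, 0.269]
ft_force: [0.2, -0.6, -1.3]
grip_width: 0.184
finger_force: 30.0
[0.49591231 0.19703851 0.1614391 ] [3.14148428e+00 1.57945935e-04 2.68604175e-01] [ 0.18118975 -0.63075908 -1.28438715] 0.18449902371221402
0.05 14 [0.4963 0.1856] 0.0271
0.054 22 [0.4952 0.1895] 0.0284
0.058 33 [0.4972 0.1951] 0.0317
0.062 36 [0.4971 0.1964] 0.0303
0.066 47 [0.4963 0.1949] 0.0304
0.07 43 [0.4978 0.1952] 0.0306
0.074 46 [0.497  0.1969] 0.0314
0.078 45 [0.4965 0.1951] 0.0319
0.082 54 [0.497  0.1961] 0.032
0.086 65 [0.4974 0.1963] 0.0316
0.09 4 [0.4971 0.1932] 0.0292
0.134 4 [0.4976 0.1614] 0.0161
0.138 33 [0.4952 0.1866] 0.0393
0.142 44 [0.4957 0.1883] 0.0392
0.146 181 [0.4961 0.192 ] 0.0402
0.15 40 [0.4964 0.1891] 0.0363
0.154 18 [0.4944 0.1892] 0.0192
0.158 20 [0.4949 0.1883] 0.0192
0.162 27 [0.4946 0.1895] 0.0193
0.166 24 [0.4956 0.1902] 0.0191
```

Run:
```python
from h import *
from scipy.optimize import least_squares
t=sensors.get_obs()["tcp_pos"];print(t)
P=pts(cam("side"))
def fit(lo,hi,r,c0):
    q=P[(P[...,2]>lo)&(P[...,2]<hi)];d=np.hypot(q[:,0]-c0[0],q[:,1]-c0[1]);q=q[(abs(d-r)<.008)&(q[:,1]<c0[1]+.01)]
    s=least_squares(lambda c:np.hypot(q[:,0]-c[0],q[:,1]-c[1])-r,c0,loss="soft_l1",f_scale=.001);return len(q),s.x.round(4),np.abs(s.fun).mean().round(4)
c0=(.496,.197)
print("pot",fit(.055,.084,.030,c0));print("collar",fit(.151,.170,.020,c0));print("skirt",fit(.138,.144,.040,c0))
```

```text
[0.49591685 0.19715606 0.16150578]
pot (188, array([0.4965, 0.1983]), np.float64(0.0013))
collar (97, array([0.4963, 0.1949]), np.float64(0.0013))
skirt (55, array([0.4962, 0.1955]), np.float64(0.001))
```

```bash
python3 -m handwheel '[[0.3,1.5,-8,0,0,0,230],[0,0,-10,0,0,0,230],[0,0,-10,0,0,0,230],[0,0,-6,0,0,0,230],[0,0,-3,0,0,0,230],[0,0,-2,0,0,0,230],[0,0,-2,0,0,0,230],[0,0,-1,0,0,0,230],[0,0,0,0,0,0,230]]' 30; python3 -m handwheel '[[0,0,-1,0,0,0,230],[0,0,-1,0,0,0,230],[0,0,-1,0,0,0,230],[0,0,-1,0,0,0,230],[0,0,0,0,0,0,230]]' 30
```

```text
time_s: 13.4
tcp_pos: [0.496, 0.1994, 0.1196]
orientation: [-3.142, -0.0, 0.27]
ft_force: [0.3, -0.0, -1.8]
grip_width: 0.185
finger_force: 30.0
time_s: 13.9
tcp_pos: [0.4959, 0.1994, 0.1154]
orientation: [3.142, 0.0, 0.27]
ft_force: [0.5, 0.0, -1.8]
grip_width: 0.188
finger_force: 30.0
```

```bash
python3 -m handwheel '[[0,-0.7,-0.8,0,0,0,230],[0,0,-0.8,0,0,0,230],[0,0,-0.7,0,0,0,230],[0,0,-0.7,0,0,0,230],[0,0,0,0,0,0,230]]' 30; python3 -m handwheel '[[0,0,-0.5,0,0,0,230],[0,0,-0.5,0,0,0,230],[0,0,0,0,0,0,230]]' 30
```

```text
time_s: 14.4
tcp_pos: [0.496, 0.1987, 0.1124]
orientation: [-3.142, 0.0, 0.27]
ft_force: [-0.5, 0.5, -2.8]
grip_width: 0.187
finger_force: 30.0
time_s: 14.7
tcp_pos: [0.4961, 0.1988, 0.1116]
orientation: [-3.142, -0.0, 0.27]
ft_force: [-0.1, 0.7, -0.6]
grip_width: 0.187
finger_force: 30.0
```

```bash
python3 -m handwheel '[[0,0,-0.4,0,0,0,230],[0,0,-0.4,0,0,0,230],[0,0,0,0,0,0,230]]' 30
```

```text
time_s: 15.0
tcp_pos: [0.4962, 0.199, 0.1115]
orientation: [-3.141, -0.001, 0.27]
ft_force: [-2.5, -0.1, 7.7]
grip_width: 0.186
finger_force: 30.0
```

Contact at about 9 N, with z exactly where a seated lid should be. Release, opening wide around the knob, then measure.

```bash
python3 -m handwheel '[[0,0,0.3,0,0,0,230],[0,0,0,0,0,0,230],[0,0,0,0,0,0,230],[0,0,0,0,0,0,190],[0,0,0,0,0,0,150],[0,0,0,0,0,0,110],[0,0,0,0,0,0,85],[0,0,0,0,0,0,85],[0,0,0,0,0,0,85]]' 30;  python3 - <<'E'
from h import *
from scipy.optimize import least_squares
o=sensors.get_obs();t=o["tcp_pos"];y=o["orientation"][2];print(t,o["ft_force"])
tx=np.array([np.cos(y),np.sin(y),0]);ty=np.array([np.sin(y),-np.cos(y),0])
w=cam("wrist");W=pts(w);print("rail/body z",[W[v,280].round(4).tolist() for v in(325,335,345,385,395,405,415)])
d=W-t;a,b,z=d@tx,d@ty,W[...,2]
k=(abs(a)<.02)&(abs(b)<.015)&(z>.140)&(z<.17);print("knob top",k.sum(),np.nanmedian(W[k],0).round(4))
for s in(-1,1):
    k=(abs(a)<.012)&(b*s>.03)&(b*s<.05)&(z>.1)&(z<.2);print("tip",s,k.sum(),np.nanpercentile(z[k],[1,5,20]).round(4))
c=cam("side");P=pts(c);save(c,"seated.png",(210,100,340,200),5)
def fit(lo,hi,r,c0):
    q=P[(P[...,2]>lo)&(P[...,2]<hi)];d=np.hypot(q[:,0]-c0[0],q[:,1]-c0[1]);q=q[(abs(d-r)<.008)&(q[:,1]<c0[1]+.01)]
    s=least_squares(lambda c:np.hypot(q[:,0]-c[0],q[:,1]-c[1])-r,c0,loss="soft_l1",f_scale=.001);return len(q),s.x.round(4),np.abs(s.fun).mean().round(4)
c0=(.496,.197)
print("pot",fit(.055,.08,.030,c0));print("collar",fit(.102,.122,.020,c0));print("skirt",fit(.089,.094,.040,c0));print("stem",fit(.13,.152,.009,c0))
E
```

```text
time_s: 15.9
tcp_pos: [0.496, 0.1987, 0.111]
orientation: [3.142, 0.0, 0.27]
ft_force: [0.5, 0.2, 0.1]
grip_width: 0.631
finger_force: 0.0
[0.49603003 0.19872263 0.11098169] [0.45203483 0.24464619 0.11640373]
rail/body z [[0.5261, 0.2066, 0.2273], [0.5244, 0.2062, 0.2289], [0.5225, 0.2056, 0.2302], [0.2673, 0.134, 0.0015], [0.5179, 0.2044, 0.2406], [0.5173, 0.2042, 0.2425], [0.5184, 0.2046, 0.2458]]
knob top 1179 [0.5009 0.1996 0.1555]
tip -1 2288 [0.1002 0.1014 0.1481]
tip 1 2484 [0.1001 0.1005 0.146 ]
pot (153, array([0.4968, 0.1986]), np.float64(0.0012))
collar (86, array([0.4967, 0.1965]), np.float64(0.0014))
skirt (39, array([0.4963, 0.1968]), np.float64(0.0009))
stem (25, array([0.4971, 0.2   ]), np.float64(0.0012))
```

View pics/seated.png

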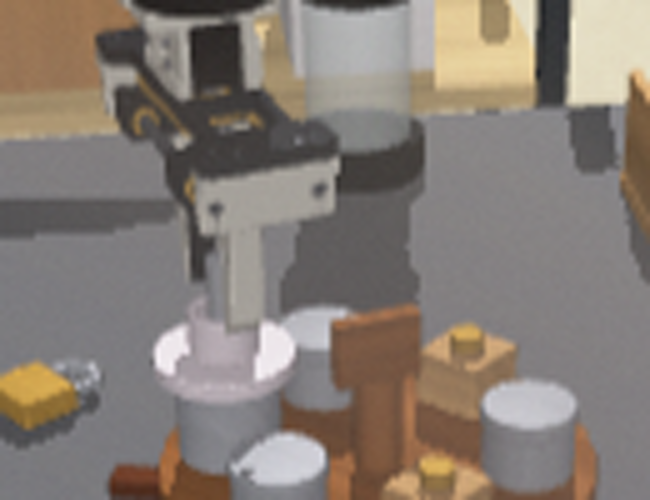

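The pair sits level on the pot (skirt at (225,360)), the fingers are clear of the knob, and the rail at z 0.227 leaves room above the knob top at 0.155. Lowering around the collar.

```bash
python3 -m handwheel '[[0,-0.7,-5,0,0,0,85],[0,0,-8,0,0,0,85],[0,0,-8,0,0,0,85],[0,0,-4,0,0,0,85],[0,0,-2,0,0,0,85],[0,0,0,0,0,0,85],[0,0,0,0,0,0,110],[0,0,0,0,0,0,125],[0,0,0,0,0,0,140],[0,0,0,0,0,0,155],[0,0,0,0,0,0,170],[0,0,0,0,0,0,180],[0,0,0,0,0,0,180]]' 15
python3 - <<'E'
from h import *
c=cam("side");save(c,"collar.png",(210,100,340,200),5);print(sensors.get_obs()["ft_force"])
E
```

```text
time_s: 17.3
tcp_pos: [0.4961, 0.198, 0.0841]
orientation: [3.142, -0.0, 0.27]
ft_force: [0.6, -0.4, -1.1]
grip_width: 0.426
finger_force: 15.0
[0.5160517  0.07771703 1.02540644]
```

View pics/collar.png

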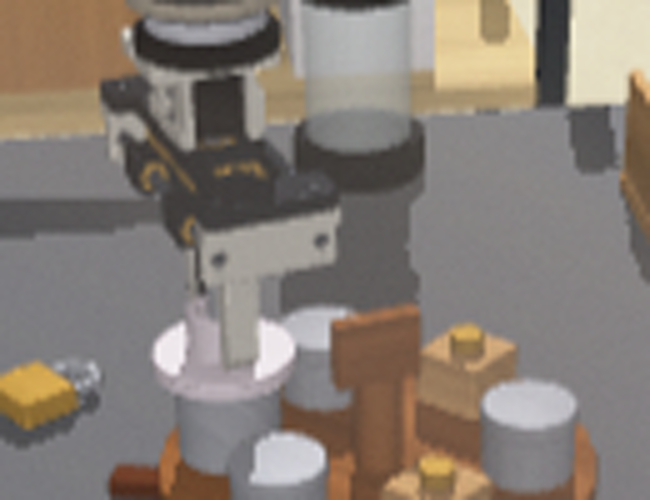

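The fingers hold the collar (tip at (240,360), 15 N, 39.6 mm opening, matching 40 mm). Lifting straight up, slowly at first.

```bash
python3 -m handwheel '[[0,0,1,0,0,0,180],[0,0,3,0,0,0,180],[0,0,5,0,0,0,180],[0,0,6,0,0,0,180],[0,0,8,0,0,0,180],[0,0,8,0,0,0,180],[0,0,8,0,0,0,180],[0,0,8,0,0,0,180],[0,0,8,0,0,0,180],[0,0,10,0,0,0,180],[0,0,10,0,0,0,180],[0,0,10,0,0,0,180],[0,0,10,0,0,0,180],[0,0,8,0,0,0,180],[0,0,4,0,0,0,180],[0,0,0,0,0,0,180],[0,0,0,0,0,0,180],[0,0,0,0,0,0,180]]' 15
python3 - <<'E'
from h import *
from scipy.optimize import least_squares
c=cam("side");P=pts(c);save(c,"final.png",(190,60,340,200),4)
t=sensors.get_obs()["tcp_pos"];print(t)
near=np.hypot(P[...,0]-.496,P[...,1]-.198)
q=P[(near<.045)&(P[...,2]>.09)&(P[...,2]<.24)];print(np.histogram(q[:,2],bins=np.arange(.09,.24,.008)))
q=P[(near<.02)&(P[...,2]>.11)&(P[...,2]<.162)];q=q[q[:,1]<.21]
for lo,hi in((.112,.13),(.13,.15)):
    s=q[(q[:,2]>lo)&(q[:,2]<hi)];r=least_squares(lambda c:np.hypot(s[:,0]-c[0],s[:,1]-c[1])-.009,(.496,.198),loss="soft_l1",f_scale=.001);print("stem",lo,len(s),r.x.round(4))
print("stem top",np.nanmax(q[:,2]))
E
```

```text
time_s: 19.15
tcp_pos: [0.4958, 0.198, 0.1906]
orientation: [3.142, 0.001, 0.27]
ft_force: [0.2, -0.1, -0.9]
grip_width: 0.424
finger_force: 15.0
[0.49581215 0.19796656 0.19059417]
(array([221,  16,  15,  15,  16,  17,  18,  21,  15,   0,   0,   0,   1,
        75, 212,  37,  50,  68]), array([0.09 , 0.098, 0.106, 0.114, 0.122, 0.13 , 0.138, 0.146, 0.154,
       0.162, 0.17 , 0.178, 0.186, 0.194, 0.202, 0.21 , 0.218, 0.226,
       0.234]))
stem 0.112 35 [0.4972 0.1993]
stem 0.13 47 [0.4976 0.1992]
stem top 0.15669053879722733
```

View pics/final.png

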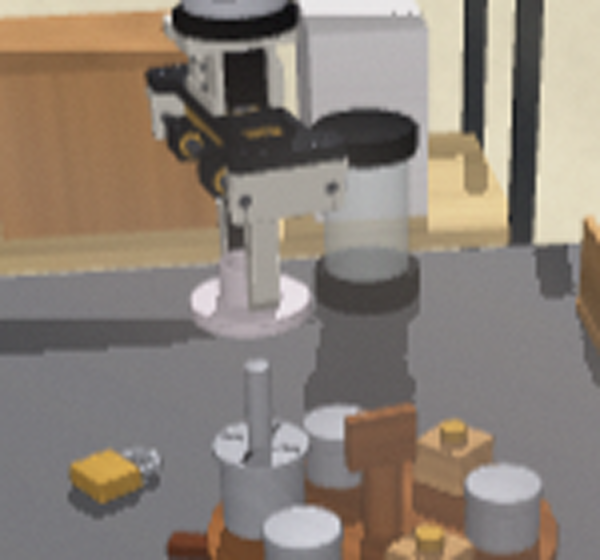

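The cover is held level (250,300) with its lower edge at z ≈ 0.194, which is 38 mm above the knob top (z 0.156). The inner lid sits upright on the pot, its stem vertical at (258,410). Handing in.

```bash
python3 -c "
from rig import manip
print(manip.finish_job())"
```

```text
the job is handed in; nothing more can be done
None
```

Job handed in (the call returned no verdict): caddy turned one click, inner lid seated level on the pot, and the cover held level about 38 mm above its knob. The fingertips really end about 20 mm above the reported TCP, not 8 mm below it as stated, so I worked from the camera-measured tips.

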